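# Put the crimson skittle away in its rack slot

### The arm

A 7-joint arm with a two-finger parallel gripper is mounted at the origin on the work surface. World frame = base frame: x ahead of the robot, y to its left, z up, the work surface at z = 0. Lengths are in m, angles in degrees, forces in N, time in s.
With the tool pointing down it reaches from about 0.35 to 0.9 m from the base axis. Payload 19.9 kg.
Tool frame: the origin (TCP) lies between the finger pads; the fingertips stand manip.tcp_to_tips ahead of it and the grasp point (between the pads) lies 2 mm behind it (manip.tcp_to_tips is the distance from the TCP to the fingertips, in m); z points along the fingers, y is the line along which they close (so a half turn about z gives the same grasp; the last joint's range is limited). The gripper opens to 85 mm and grips with 20 to 120 N. Pads are 22 mm wide; open, the fingers measure 114 mm over their backs; the gripper's body (76 mm by 85 mm) begins 54 mm behind the grasp point. The pads swing forward as they close: fully open they stand 13 mm farther back than shut.
Start: joints at [64.085, 23.915, -0.59, 92.452, 0.269, 63.638, -3.037], TCP at [0.25, -0.573, 0.248] pointing down, gripper open.
Joint ranges: [-161.28, 161.28], [-22.2, 115.67], [-73.04, 71.86], [3.21, 147.25], [-68.34, 248.33], [10.77, 114.83], [-161.83, 161.83]. Speed limits (degrees/s): [108.29, 108.29, 136.94, 136.94, 172.46, 172.46, 172.46].

### API

Orientations are given as [roll, pitch, yaw] about the fixed x, y, z axes, in that order (R = Rz(yaw) Ry(pitch) Rx(roll)).
In Python, from rig import readout, viewer, manip gives the robot as it stands. The module is installed in compiled form; this text tells all that it offers.
- The arm moves only by the tool arm_command, never from a script. Its arguments are lists of equal length, an entry for each row: "translation": the shift along the tool's x, y, z in mm, a list of three; "twist": the turn about the tool's z in rad. In form: {"translation": [[dx, dy, dz], ...], "twist": [twist, ...]}. A call has exactly 8 rows; each row shifts and turns the commanded pose from where the row before left it, along the tool's axes as they then stand; what a row does not reach is not made up. A row lasts 1/8 s, in which the tool goes at most 62.5 mm and 10.7 degrees, less where a joint would pass 70% of its speed; a pose out of reach is approached as far as the arm can. A call with a gripper value outside its range is refused whole. "grip" is the opening, from -1 (shut) to 1 (fully open), set as the call begins (left out, the last holds). The fingers move at their own pace and stop on an object; "force" is the grip in N (left out, the last holds). Time passes only in rows, so rows that do not move let the fingers close, or fill a call up. It gives the time, the measured TCP pose, the force, the opening and the grip force at its end, in the units of the state.
- readout.sense(): the state, without advancing time (a new reading comes with each control period).
- viewer.camera(name): name is "scene" or "top" or "wrist"; returns the picture (384x512x3 uint8, red, green, blue); there is no depth.
- viewer.camera_model(name): a dict with "vertical_fov" (degrees; the focal length in pixels is half the picture's height over the tangent of half this angle, whatever the lens; pixels are square), "cx", "cy" (the principal point, pixels), "rvec" (rotation vector, rad) and "tvec" (3), from world to camera coordinates, as OpenCV has them; the wrist camera has in their place "mount" (4x4, takes a point from camera to tool coordinates, whose origin is the TCP and whose axes are the flange's). Camera axes: x right, y down, z forward; pixel columns grow to the right and rows downward; lengths in m; the calibration is good to about 2 mm. A picture is of the moment at which its call begins: read the wrist's pose just before it. camera_model takes no time and is no camera call.
- manip.hand_in(): hands the job in; it is judged then, once.
The state is a dict: "time": time; "qpos": joint angles; "qvel": joint speeds; "joint_efforts": joint torques, N m; "tool_pos": TCP position; "ee_rot": TCP orientation; "wrist_force": force on the tool from outside, world axes, zero at the start; "torque": the same for the moment, N m; "width": finger opening in m; "finger_force": force on a finger pad.
Only numpy, scipy, OpenCV 4.12 (cv2) and the standard library are available. Lean on these libraries where they do the work, as an engineer would, in place of code of your own. Each camera call takes 0.05 s, during which the arm holds its last target. There are 200 camera calls.

### The job

Put the crimson wooden skittle away in the rack: keep it standing, slide its wide foot in under the slotted board with its stem passing along the slot marked with a crimson spot, and leave it standing on the bench over the crimson spot at the inner end of that slot, let go. Leave the blue skittle and the plain one already in the rack where they are.

Things in the scene. Friction and masses are not known exactly. Their poses are not given: they have to be found in the camera images.
- crimson_skittle: Crimson wooden skittle, standing loose: foot disc 62 mm across, 20 mm high, and a round stem 28 mm across, 130 mm high in all; 70 to 140 g. Origin: centre of the foot's underside; z up. It starts on the open bench top left or right of the rack's front; the foot is too wide to go down through a slot.
- crimson_seat: Crimson spot 44 mm across painted on the bench (height 0) in the crimson slot of the fixed white rack. Origin: its centre; x runs inwards along the slot, z up. The rack's level board lies 34 to 46 mm above the bench; the slot, 48 mm wide, is open at the board's front edge (x = -62 mm) and closed at x = +22 mm. No sill; clear bench in front. A second crimson spot, 30 mm, is on the board at x = +40 mm.
- blue_skittle: Blue wooden skittle, standing loose: foot disc 62 mm across, 20 mm high, and a round stem 28 mm across, 130 mm high in all; 70 to 140 g. Origin: centre of the foot's underside; z up. It starts on the bench on the other side from the crimson one and stays there; a blue spot marks its own, empty slot.
- plain_skittle: Plain beech wooden skittle, standing loose: foot disc 62 mm across, 20 mm high, and a round stem 28 mm across, 130 mm high in all; 70 to 140 g. Origin: centre of the foot's underside; z up. It is parked in another of the rack's three parallel slots (90 mm apart; which is which changes) and stays there.

How it is judged (in metres and radians):
At the end, for the whole second after the job is handed in: The crimson skittle stands upright (within 10 degrees) and at rest on the bench top, its foot under the board and its centre within 18 mm of the centre of the crimson spot, released (horizontal distance between crimson_skittle and crimson_seat below 0.018 m and height (world z) of crimson_skittle below 0.006 m and angle between crimson_skittle's own z axis and vertical below 0.17 rad and linear speed of crimson_skittle below 0.02 m/s); the robot touches nothing.
It fails at once if the crimson skittle is tipped by more than 30 degrees (angle between crimson_skittle's own z axis and vertical above 0.52 rad).
It fails at once if the blue skittle is moved by more than 20 mm (distance of blue_skittle from where it was at the start of the episode above 0.02 m).
It fails at once if the plain skittle is moved by more than 20 mm (distance of plain_skittle from where it was at the start of the episode above 0.02 m).
It also fails if it takes over 40 s, if anything falls off the work surface, if the arm or the gripper's body presses on something with over 40 N, if the wrist force passes 120 N, or if a joint passes its speed limit or range.

## Working session

There is one attempt and no reset: what is moved stays moved. The work goes in short steps, Python scripts to look and compute and a tool call to move; the robot and the scene stay as the last step left them, time stands still between calls to the robot, and variables do not carry over. Pictures are saved under pics/ and viewed, at most 10 in all, crops included, and the job is handed in when it is done.

Besides the shell and the picture viewer there is one more tool, called after "Call:" by a JSON object that holds its "name" and its "arguments", one argument or row to a line. arm_command: Moves the arm, as the interface text tells. Its arguments: {"type":"object","properties":{"translation":{"type":"array","items":{"type":"array","items":{"type":"number"}}},"twist":{"type":"array","items":{"type":"number"}},"grip":{"type":"number"},"force":{"type":"number"}},"required":["translation","twist"]}

```bash
mkdir -p pics; python3 - <<'E'
from rig import readout, viewer, manip
import cv2,numpy as np
s=readout.sense(); print(s['time'],s['tool_pos'],s['ee_rot'],s['width'],manip.tcp_to_tips)
a=viewer.camera('scene');b=viewer.camera('top')
for n,i in(('scene',a),('top',b)):
    cv2.imwrite(f'pics/{n}0.png',i[:,:,::-1]); print(n,viewer.camera_model(n))
E
```

```text
0.0 [ 0.24943407 -0.57271557  0.24765961] [-1.79929901e+02  5.77568446e-03  2.35376023e+01] 0.08562229261652925 0.017
scene {'vertical_fov': 50.48034292891155, 'cx': 252.61973818953143, 'cy': 189.90035183015218, 'rvec': array([ 1.73467014,  1.77448652, -0.73095349]), 'tvec': array([ 0.00417767, -0.36711453,  1.32154935])}
top {'vertical_fov': 50.040695986759836, 'cx': 253.61166807278406, 'cy': 189.99776403009062, 'rvec': array([ 2.08776942, -2.15064132,  0.19282356]), 'tvec': array([0.02318433, 0.55640507, 1.03099989])}
```

View pics/scene0.png

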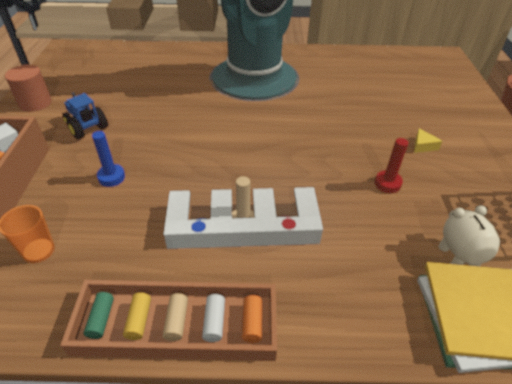

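View pics/top0.png

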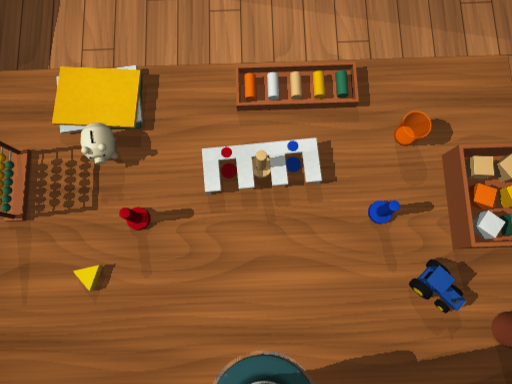

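The scene view shows the rack with its crimson spot at (289,224) and the skittle at (389,182). In the top view the crimson board spot is at (226,152), the crimson seat at (229,171), the skittle foot at (138,218), the plain skittle in the middle slot at (262,165) and the blue one at (380,211). The slots open towards the robot.

```bash
cat > h.py <<'E'
import cv2,numpy as np
from rig import readout, viewer, manip
def model(n):
    m=viewer.camera_model(n); f=192/np.tan(np.radians(m['vertical_fov']/2))
    R=cv2.Rodrigues(m['rvec'])[0]; return f,m['cx'],m['cy'],R,np.array(m['tvec'])
def ray(n,u,v,z):
    f,cx,cy,R,t=model(n); d=R.T@np.array([(u-cx)/f,(v-cy)/f,1]); c=-R.T@t
    return c+d*(z-c[2])/d[2]
def proj(n,p):
    f,cx,cy,R,t=model(n); q=R@np.array(p)+t; return np.array([cx+f*q[0]/q[2],cy+f*q[1]/q[2]])
def blobs(img,col,amin=15):
    h=cv2.cvtColor(img,cv2.COLOR_RGB2HSV); H,S,V=cv2.split(h)
    m=((H>168)|(H<4))&(S>170)&(V>60) if col=='red' else (H>105)&(H<130)&(S>150)
    n,l,st,c=cv2.connectedComponentsWithStats(m.astype('uint8'))
    return [(st[i],c[i],l==i) for i in range(1,n) if st[i][4]>=amin]
E
python3 - <<'E'
from h import *
for n in('scene','top'):
    img=cv2.imread(f'pics/{n}0.png')[:,:,::-1].copy()
    for col in('red','blue'):
        for st,c,m in blobs(img,col): print(n,col,st,c.round(1),'z0',ray(n,*c,0).round(4)[:2],'z46',ray(n,*c,.046).round(4)[:2])
print(ray('top',138,218,.02),ray('scene',389,182,.02))
# board corners by white mask
for n in('top',):
    img=cv2.imread(f'pics/{n}0.png'); h=cv2.cvtColor(img,cv2.COLOR_BGR2HSV)
    m=((h[...,1]<50)&(h[...,2]>190)).astype('uint8'); m[:130]=0;m[200:]=0;m[:,:195]=0;m[:,330:]=0
    ct=max(cv2.findContours(m,0,2)[0],key=cv2.contourArea)
    for p in cv2.approxPolyDP(ct,2.5,True)[:,0]: print(p,ray(n,*p,.046).round(4)[:2])
E
```

```text
scene red [396 139  12  10  74] [401.6 142.6] z0 [0.332  0.3981] z46 [0.3918 0.3713]
scene red [395 152   7  12  19] [398.  158.1] z0 [0.3965 0.3734] z46 [0.4518 0.3484]
scene red [377 171  25  21 282] [389.7 181.5] z0 [0.4846 0.3329] z46 [0.5338 0.3106]
scene blue [ 94 132  30  53 661] [107.4 163.6] z0 [ 0.4404 -0.3564] z46 [ 0.4927 -0.3311]
scene blue [193 223  11   8  68] [198.  226.2] z0 [ 0.6362 -0.1091] z46 [ 0.675  -0.1009]
top red [222 148  10   9  73] [226.3 152. ] z0 [0.6782 0.0807] z46 [0.6649 0.0775]
top red [221 163  16  15 184] [228.6 170.2] z0 [0.6252 0.0752] z46 [0.6141 0.0722]
top red [119 207  30  23 386] [135.3 217.6] z0 [0.5    0.3329] z46 [0.494  0.3193]
top blue [288 141  10  10  75] [292.4 145.6] z0 [ 0.6911 -0.1061] z46 [ 0.6772 -0.1016]
top blue [286 157  15  15 170] [292.9 164.1] z0 [ 0.6372 -0.1049] z46 [ 0.6256 -0.1005]
top blue [368 201  32  22 508] [382.4 210.7] z0 [ 0.4987 -0.3428] z46 [ 0.4927 -0.3286]
top blue [418 265  47  45 949] [441.7 284.9] z0 [ 0.2971 -0.4815] z46 [ 0.2994 -0.4615]
[0.49599881 0.31960872 0.02      ] [0.50768315 0.32115847 0.02      ]
[289 140] [ 0.6931 -0.0932]
[229 146] [0.6814 0.0698]
[232 150] [0.6699 0.0619]
[229 157] [0.6506 0.0704]
[235 156] [0.6529 0.0541]
[239 187] [0.5674 0.0452]
[253 186] [0.569 0.008]
[252 155] [0.6542 0.0083]
[260 149] [ 0.6703 -0.0138]
[270 156] [ 0.6499 -0.0401]
[294 151] [ 0.6618 -0.1053]
[286 147] [ 0.6737 -0.0842]
```

Call:
{"name": "arm_command", "arguments": {
  "translation": [
    [0,0,0],
    [0,0,0],
    [14,-40,0],
    [14,-40,0],
    [14,-40,0],
    [14,-40,0],
    [14,-40,0],
    [14,-40,0]
  ],
  "twist": [0.17,0.17,0,0,0,0,0,0]
}}

```text
time: 1.1
tool_pos: [0.3165, -0.3262, 0.2482]
ee_rot: [-180.0, 0.0, 4.1]
wrist_force: [0.9, -0.2, -0.3]
width: 0.0857
finger_force: 0.0
```

Call:
{"name": "arm_command", "arguments": {
  "translation": [
    [14,-40,0],
    [14,-40,0],
    [14,-40,0],
    [14,-40,0],
    [14,-40,0],
    [14,-40,0],
    [14,-40,0],
    [14,-40,0]
  ],
  "twist": [0,0,0,0,0,0,0,0]
}}

```text
time: 2.1
tool_pos: [0.4055, 0.0008, 0.2483]
ee_rot: [180.0, 0.0, 4.1]
wrist_force: [1.3, -0.3, -0.1]
width: 0.0856
finger_force: 0.0
```

Call:
{"name": "arm_command", "arguments": {
  "translation": [
    [16,-44,0],
    [16,-44,0],
    [16,-44,0],
    [16,-44,0],
    [16,-44,0],
    [16,-44,0],
    [16,-44,0],
    [0,0,0]
  ],
  "twist": [0,0,0,0,0,0,0,0]
}}

```text
time: 3.1
tool_pos: [0.4948, 0.3178, 0.2476]
ee_rot: [-179.9, 0.1, 4.3]
wrist_force: [-0.8, -0.0, 0.4]
width: 0.0852
finger_force: 0.0
```

```bash
python3 - <<'E'
from h import *
s=readout.sense(); print(s['tool_pos'],s['ee_rot'],s['qpos'].round(1) if hasattr(s['qpos'],'round') else s['qpos'])
i=viewer.camera('wrist'); cv2.imwrite('pics/w1.png',i[:,:,::-1]); print(viewer.camera_model('wrist'))
for st,c,m in blobs(i,'red'): print(st,c)
# stem top / foot in fixed views
for n,z in(('top',.13),('scene',.13)):
    img=cv2.imread(f'pics/{n}0.png'); k=img[190:240,105:165] if n=='top' else img[125:205,365:420]
    cv2.imwrite(f'pics/{n}z.png',cv2.resize(k,None,fx=7,fy=7,interpolation=0))
E
```

```text
[0.49476426 0.31775752 0.24756807] [-1.79911795e+02  8.92699821e-02  4.26484495e+00] [  -7.6   24.   -36.3   97.    15.4   64.1 -134.1]
{'vertical_fov': 69.0376344791813, 'cx': 255.03029461176456, 'cy': 193.55654934906923, 'mount': array([[-1.45762704e-04, -9.55772163e-01, -2.94108060e-01,
         7.57831075e-02],
       [ 9.99999884e-01, -2.74354658e-04,  3.95969621e-04,
        -2.03794678e-03],
       [-4.59146657e-04, -2.94107968e-01,  9.55772092e-01,
        -1.25600873e-01],
       [ 0.00000000e+00,  0.00000000e+00,  0.00000000e+00,
         1.00000000e+00]])}
[484  15  28  32 679] [497.85861561  30.5287187 ]
[463  60  14  34 241] [470.24896266  76.41493776]
[ 228  143   47   63 2159] [250.69291339 171.51922186]
```

View pics/w1.png

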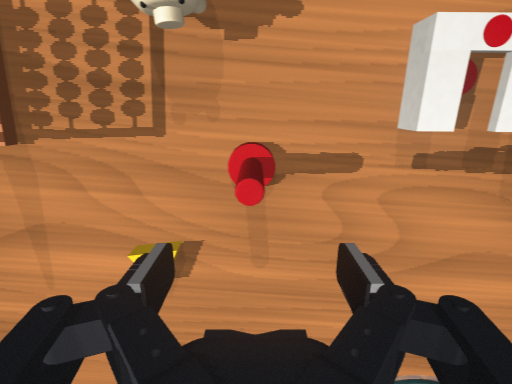

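The wrist view shows the stem top at about (250,191) and the foot disc at (251.5,165), between the fingers. The crimson slot is at the right edge.

```bash
cat >> h.py <<'E'
from scipy.spatial.transform import Rotation as Ro
def wray(s,u,v,z):
    m=viewer.camera_model('wrist'); f=192/np.tan(np.radians(m['vertical_fov']/2)); M=np.array(m['mount'])
    R=Ro.from_euler('xyz',s['ee_rot'],degrees=True).as_matrix()
    c=R@M[:3,3]+s['tool_pos']; d=R@M[:3,:3]@np.array([(u-m['cx'])/f,(v-m['cy'])/f,1])
    return c+d*(z-c[2])/d[2]
E
python3 - <<'E'
from h import *
s=readout.sense()
print(wray(s,250,191,.13),wray(s,251.5,165,.02),wray(s,497.9,30.5,.046))
p=wray(s,250,191,.13); R=Ro.from_euler('xyz',s['ee_rot'],degrees=True).as_matrix(); print(R.T@(p-s['tool_pos']))
E
```

```text
[0.49760054 0.32260158 0.13      ] [0.49949068 0.32268931 0.02      ] [0.66473807 0.0772676  0.046     ]
[ 0.00339197 -0.00650811  0.11755444]
```

Call:
{"name": "arm_command", "arguments": {
  "translation": [
    [4,-4.5,0],
    [0,0,28],
    [0,0,30],
    [0,0,30],
    [0,0,30],
    [0,0,30],
    [0,0,0],
    [0,0,0]
  ],
  "twist": [0,0,0,0,0,0,0,0]
}}

```text
time: 4.15
tool_pos: [0.4997, 0.3194, 0.1016]
ee_rot: [-180.0, -0.1, 4.0]
wrist_force: [-0.1, 0.3, -0.2]
width: 0.0857
finger_force: 0.0
```

Call:
{"name": "arm_command", "arguments": {
  "translation": [
    [0,0,0],
    [0,0,0],
    [0,0,0],
    [0,0,0],
    [0,0,0],
    [0,0,0],
    [0,0,0],
    [0,0,0]
  ],
  "twist": [0,0,0,0,0,0,0,0],
  "grip": -1,
  "force": 25
}}

```text
time: 5.15
tool_pos: [0.4991, 0.3194, 0.1003]
ee_rot: [-180.0, 0.0, 4.1]
wrist_force: [-0.6, 0.2, -0.9]
width: 0.0273
finger_force: 25.8
```

Call:
{"name": "arm_command", "arguments": {
  "translation": [
    [-6,0,-7],
    [-5,36,0],
    [0,36,0],
    [0,36,0],
    [0,36,0],
    [0,36,0],
    [0,36,0],
    [0,37,0]
  ],
  "twist": [0,0,0,0,0,0,0,0]
}}

```text
time: 6.15
tool_pos: [0.5058, 0.0653, 0.1078]
ee_rot: [180.0, -0.0, 4.1]
wrist_force: [1.0, 0.2, -1.9]
width: 0.0272
finger_force: 25.8
```

```bash
python3 - <<'E'
from h import *
a=viewer.camera('wrist');b=viewer.camera('scene');c=viewer.camera('top');s=readout.sense(); print(s['time'],s['tool_pos'],s['ee_rot'],s['width'],s['wrist_force'])
q=np.array([.625,.0747])-np.array(s['tool_pos'][:2]); y=np.radians(s['ee_rot'][2]); print('to seat, tool x y',q@[np.cos(y),np.sin(y)],q@[np.sin(y),-np.cos(y)])
o=np.hstack([cv2.resize(b[130:260,160:330],None,fx=2.3,fy=2.3),cv2.resize(c[120:250,190:360],None,fx=2.3,fy=2.3)])
cv2.imwrite('pics/p2.png',o[:,:,::-1]);cv2.imwrite('pics/w2.png',a[:,:,::-1]);cv2.imwrite('pics/s2.png',b[:,:,::-1])
E
```

```text
6.3 [0.50594704 0.06459417 0.10762727] [ 1.79965979e+02 -7.85024351e-03  3.88733229e+00] 0.02778080593752061 [ 0.12832247 -0.06618936 -0.38276124]
to seat, tool x y 0.11946417581914516 -0.0020114141941441135
```

View pics/p2.png

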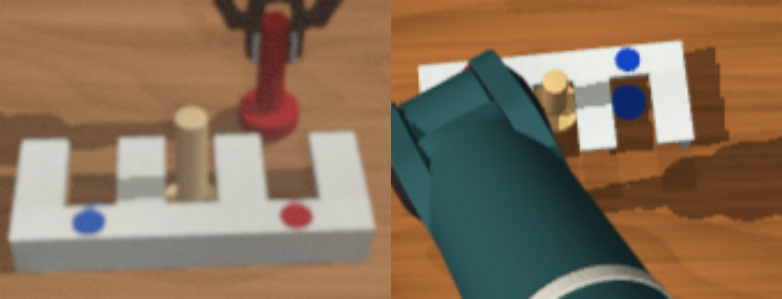

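View pics/w2.png

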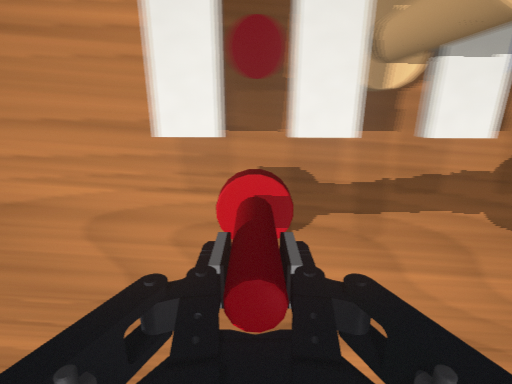

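The skittle is held upright in front of the crimson slot. In the wrist view its foot is at about (255,207), its stem top at (255,300) and the seat at (257,47).

```bash
python3 - <<'E'
from h import *
s=readout.sense();y=np.radians(s['ee_rot'][2]);B=np.array([[np.cos(y),np.sin(y)],[np.sin(y),-np.cos(y)]])
i=cv2.imread('pics/w2.png')[:,:,::-1].copy()
for st,c,m in blobs(i,'red',100): print(st,c)
for n,u,v,z in(('foot',255,207,.027),('top',255,300,.137),('seat',257.5,47,0),('slotL',225,137,.034),('slotR',288,137,.034)):
    p=wray(s,u,v,z); print(n,p,B@(p-s['tool_pos'])[:2])
E
```

```text
[ 229   14   53   65 2572] [255.5155521   45.31804044]
[ 216  169   77  164 9388] [254.73998722 248.13027269]
foot [0.50710225 0.06661011 0.027     ] [ 0.00128922 -0.00193298]
top [0.50646109 0.06667063 0.137     ] [ 0.00065364 -0.00203683]
seat [ 6.25087767e-01  7.26948962e-02 -2.77555756e-17] [ 1.19415806e-01 -4.97334893e-06]
slotL [0.56033058 0.09135687 0.034     ] [ 0.05607279 -0.02301421]
slotR [0.56332167 0.0471754  0.034     ] [0.05606173 0.0212684 ]
```

Call:
{"name": "arm_command", "arguments": {
  "translation": [
    [17,0.5,0],
    [17,0,0],
    [17,0,0],
    [17,0,0],
    [17,0,0],
    [17,0,0],
    [16,0,0],
    [0,0,0]
  ],
  "twist": [0,0,0,0,0,0,0,0]
}}

```text
time: 7.3
tool_pos: [0.624, 0.0754, 0.1074]
ee_rot: [-180.0, -0.0, 4.1]
wrist_force: [-1.7, -0.5, -1.1]
width: 0.0272
finger_force: 25.8
```

```bash
python3 - <<'E'
from h import *
s=readout.sense();a=viewer.camera('wrist');b=viewer.camera('scene');print(s['time'],s['tool_pos'],s['ee_rot'],s['width'],s['wrist_force'])
o=np.hstack([cv2.resize(b[130:260,160:330],(391,299)),cv2.resize(a,(399,299))])
cv2.imwrite('pics/p3.png',o[:,:,::-1])
E
```

```text
7.3 [0.62399237 0.07544928 0.10741291] [-1.79954128e+02 -1.90861173e-02  4.11053642e+00] 0.027170645150015476 [-1.68295394 -0.48241154 -1.13016324]
```

View pics/p3.png

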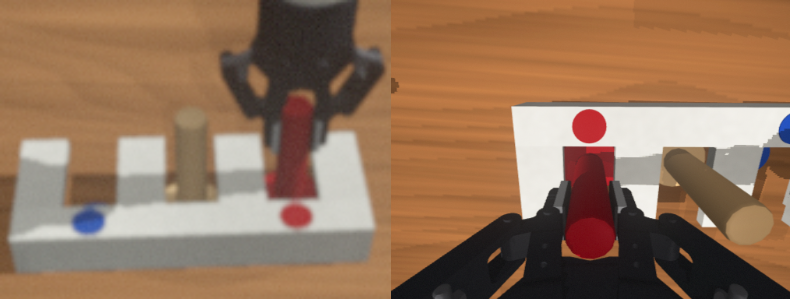

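The skittle's foot is under the board with the stem centred in the crimson slot (wrist view, about (590,185) in the composite). Next I lower it, release and withdraw upward.

Call:
{"name": "arm_command", "arguments": {
  "translation": [
    [0,0,3],
    [0,0,3],
    [0,0,1],
    [0,0,0],
    [0,0,0],
    [0,0,0],
    [0,0,0],
    [0,0,0]
  ],
  "twist": [0,0,0,0,0,0,0,0]
}}

```text
time: 8.4
tool_pos: [0.6237, 0.0741, 0.1003]
ee_rot: [-180.0, 0.0, 4.1]
wrist_force: [0.4, 0.6, -1.8]
width: 0.0274
finger_force: 25.8
```

Call:
{"name": "arm_command", "arguments": {
  "translation": [
    [0,0,0],
    [0,0,0],
    [0,0,0],
    [0,0,0],
    [0,0,0],
    [0,0,0],
    [0,0,0],
    [0,0,0]
  ],
  "twist": [0,0,0,0,0,0,0,0],
  "grip": 0.4
}}

```text
time: 9.4
tool_pos: [0.6237, 0.0741, 0.1003]
ee_rot: [-180.0, 0.0, 4.1]
wrist_force: [0.7, 0.6, 0.7]
width: 0.0597
finger_force: 0.0
```

Call:
{"name": "arm_command", "arguments": {
  "translation": [
    [0,0,-10],
    [0,0,-20],
    [0,0,-20],
    [0,0,-25],
    [0,0,-25],
    [0,0,-20],
    [0,0,0],
    [0,0,0]
  ],
  "twist": [0,0,0,0,0,0,0,0]
}}

```text
time: 10.4
tool_pos: [0.6235, 0.074, 0.2199]
ee_rot: [180.0, 0.0, 4.1]
wrist_force: [0.1, 0.2, -0.1]
width: 0.0596
finger_force: 0.0
```

```bash
python3 - <<'E'
from h import *
s=readout.sense();a=viewer.camera('wrist');b=viewer.camera('scene');print(s['time'],s['tool_pos'],s['ee_rot'],s['width'],s['wrist_force'])
o=np.hstack([cv2.resize(b[130:260,160:330],(391,299)),cv2.resize(a,(399,299))])
cv2.imwrite('pics/p4.png',o[:,:,::-1])
for st,c,m in blobs(a,'red',100): print(st,c)
E
```

```text
10.4 [0.6234853  0.07396828 0.21992466] [1.79996256e+02 3.85609907e-02 4.05110380e+00] 0.05960650148683645 [ 0.10570601  0.16291934 -0.110496  ]
[240 128  27  28 580] [252.90344828 141.28448276]
[236 170  35  52 902] [251.9578714  202.95454545]
```

View pics/p4.png

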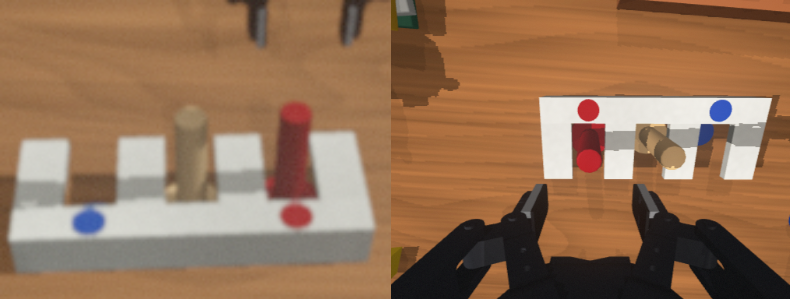

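The skittle stands upright and free in the crimson slot, with its stem top at about (253,207) in the full wrist image. The plain one has not moved.

```bash
python3 - <<'E'
from h import *
s=readout.sense(); p=wray(s,252.5,207,.13)[:2]; b=wray(s,252.9,141.3,.046)[:2]
print(p,b,np.linalg.norm(p-(b-.04*np.array([.9977,.0685]))))
print(manip.hand_in())
E
```

```text
[0.62105918 0.0778695 ] [0.66445799 0.08109314] 0.003524159683190033
the job is handed in; nothing more can be done
None
```

The crimson skittle is standing upright and released on its spot in the crimson slot, about 4 mm from centre by the last wrist view; the job was handed in at about 10.5 s, with no verdict returned.

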